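Pack the connector-repair kit tray

TASK

Pack the grey kit tray for a connector repair: lay the black tape roll flat in the round orange dish and the red-and-white marker along the green rest, between its uprights. Load the two metal connectors lying down into the blue feed magazine so that the one with the thin pin comes out first: it goes in first and lies at the bottom, with the fatter socket connector on top of it. Leave the beige tape roll and the black pen where they lie; they do not belong in the kit.

Things in the scene. Friction and masses are not known exactly. Their poses are not given: they have to be found in the camera images.
- black_tape: Small black tape roll lying flat, 61 mm across and 19 mm high, pale core; grasp it across its outside. Its hole is closed to the fingers. Origin at the centre of its underside, z up. Belongs in the dish.
- beige_tape: Look-alike: big beige tape roll lying flat, 94 mm across, 25 mm high, origin at the centre of its underside. Does not belong in the kit; stays where it is (a second one like it lies farther off and is not part of the job).
- marker: Marker pen lying down, white barrel with red cap, 135 mm long along its own y, 17 mm wide, 16 mm high, about 12 g. Origin at the centre of its underside as it lies at the start. Belongs in the green rest, either way round.
- black_pen: Look-alike: slim black pen lying down, 145 mm long along its own y, 12 mm wide, 9 mm high, origin at the centre of its underside. Does not belong in the kit; stays where it is.
- pin_plug: Pin connector lying down: grey metal barrel with a black boot at one end and a thin stepped pin at the other, 74 mm long along its own x; solid as a bar 16 mm wide and 16 mm high. Origin at the centre of its underside. Goes into the magazine first (bottom), either way round.
- socket_plug: Socket connector lying down: fatter grey metal barrel without a pin, black boot at one end, 62 mm long along its own x; solid as a bar 18 mm wide and 19 mm high. Origin at the centre of its underside. Goes into the magazine on top of the pin connector, either way round.
- kit_tray: Grey flat tray fixed to the bench, 190 mm along its own x, 276 mm along its own y, floor 4 mm above the bench, rim 8 mm high, a steel loop handle at each x end. It carries the dish, the rest and the magazine side by side along its y, 88 mm apart, in an order that changes. Origin at the centre of its underside.
- tape_dish: Round orange dish fixed on the tray: inner diameter 78 mm, outer 84 mm, floor 3 mm and lip 6.5 mm above its origin, which is at the centre of its underside (4 mm above the bench).
- pen_rest: Green rest fixed on the tray; the marker lies along its x. Plate 150 mm in x, 44 mm in y, its top 3 mm above the origin (centre of underside, 4 mm above the bench). Two pairs of uprights at x = -52 and +52 mm (22 mm long in x), 12 mm high above the origin, 32 mm clear between them in y; the 82 mm between the pairs is open for fingers.
- magazine: Blue chute fixed on the tray for connectors lying along its x; inside 86 x 26 mm, floor 3 mm above its origin (centre of underside, 4 mm above the bench). Side walls only at 24 to 44 mm either side in x, 44 mm high, mouth flared on all four sides to about 103 x 43 mm at 54 mm; the middle 48 mm is open in y down to the floor for fingers. Outlet in the -x end wall, 6 to 23 mm up.
Not all that is in view belongs to the job. What is meant by the pen_rest is not purple, and is the larger of those in its own colour. What is shaped like the socket_plug but pink is not meant.

How it is judged (in metres and radians):
At the end, for the whole second after the job is handed in: Tape flat in the dish (to 12 mm); marker down in the rest (to 18 mm lengthwise, 0.2 rad); in the magazine the pin connector level on the floor and the socket connector on top (to 12 and 16 mm lengthwise, 8 mm sideways, 4 mm high); beige tape, black pen moved under 20 mm; all at rest (horizontal distance between black_tape and tape_dish below 0.012 m and z of black_tape in the frame of tape_dish between 0 and 0.006 m and angle between black_tape's own z axis and vertical below 0.1 rad and x of marker in the frame of pen_rest between -0.018 and 0.018 m and angle between the y axis of marker and the x axis of pen_rest, either way round below 0.2 rad and ((y of marker in the frame of pen_rest between -0.011 and 0.011 m and z of marker in the frame of pen_rest below 0.022 m) or (y of marker in the frame of pen_rest between -0.017 and 0.017 m and z of marker in the frame of pen_rest below 0.017 m)) and x of pin_plug in the frame of magazine between -0.012 and 0.012 m and y of pin_plug in the frame of magazine between -0.008 and 0.008 m and z of pin_plug in the frame of magazine between -0.001 and 0.007 m and angle between the x axis of each of pin_plug, socket_plug and the x axis of magazine, either way round below 0.25 rad and angle between the x axis of pin_plug and the z axis of magazine, either way round above 1.45 rad and x of socket_plug in the frame of magazine between -0.016 and 0.016 m and y of socket_plug in the frame of magazine between -0.008 and 0.008 m and z of socket_plug in the frame of magazine between 0.015 and 0.023 m and distance of each of beige_tape, black_pen from where it was at the start of the episode below 0.02 m and linear speed of each of black_tape, marker, pin_plug, socket_plug below 0.02 m/s and angular speed of each of black_tape, marker, pin_plug, socket_plug below 0.3 rad/s); the robot touches nothing.
It fails at once if the beige tape roll is moved by more than 20 mm (distance of beige_tape from where it was at the start of the episode above 0.02 m).
It fails at once if the black pen is moved by more than 20 mm (distance of black_pen from where it was at the start of the episode above 0.02 m).
It also fails if it takes over 112 s, if anything falls off the work surface, if the arm or the gripper's body presses on something with over 40 N, if the wrist force passes 120 N, or if a joint passes its speed limit or range.

ROBOT

A 6-joint arm with a two-finger parallel gripper is mounted at the origin on a cart in front of the work surface, level with it; the furniture and walls round the work are solid. World frame = base frame: x ahead of the robot, y to its left, z up, the work surface at z = 0. Lengths are in mm, angles in rad, forces in N, time in s.
With the tool pointing down it reaches from about 350 to 875 mm from the base axis. Payload 4.2 kg.
Tool frame: the origin (TCP) lies at the very end of the fingers, on their centre line; the grasp point (between the pads) lies arm.grip_point_offset behind it (arm.grip_point_offset is the distance from the TCP to the grasp point, in mm); z points along the fingers, y is the line along which they close (so a half turn about z gives the same grasp; the last joint's range is limited). The gripper opens to 85 mm and grips with 20 to 120 N. Pads are 22 mm wide; open, the fingers measure 114 mm over their backs; the gripper's body (76 mm by 85 mm) begins 54 mm behind the grasp point. The pads swing forward as they close: fully open they stand 13 mm farther back than shut.
Start: joints at [1.565, 0.385, 0.008, 0, -1.194, -0.259], TCP at [163.541, 603.203, 231.312] pointing down, gripper open.
Joint ranges: [-3.14, 3.14], [-1.21, 2.06], [-1.07, 1.41], [-3.16, 2.05], [-2.99, -0.16], [-3.1, 3.1]. Speed limits (rad/s): [2.79, 2.79, 3.14, 3.14, 3.14, 3.14].

INTERFACE

Orientations are given as a unit quaternion [x, y, z, w].
In Python, from bench import arm, cams, ticket gives the robot as it stands.
- The arm moves only by the tool servo_tool, never from a script. Its argument "commands" is a list that holds one entry, the list of rows, each a list of 7 numbers: the closure in counts, from 0 (fully open) to 255 (shut), then the shift along the tool's x, y, z in m, then the turn, a rotation vector about the tool's x, y, z in degrees. In form: [[[grip, x, y, z, ax, ay, az], ...]]. A call has 1 to 10 rows; each row shifts and turns the commanded pose from where the row before left it, along the tool's axes as they then stand; what a row does not reach is not made up. A row lasts 1/12 s, in which the tool goes at most 41.7 mm and 7.16 degrees, less where a joint would pass 70% of its speed; a pose out of reach is approached as far as the arm can. A call with a gripper value outside its range is refused whole. The fingers move at their own pace and stop on an object; the grip force is fixed at half the most. Time passes only in rows, so rows that do not move let the fingers close. It gives the time, the measured TCP pose, the force, the opening and the grip force at its end, in the units of the state.
- arm.read_state(): the state, without advancing time (a new reading comes with each control period).
- cams.get_image(name): name is "side" or "top"; returns a dict with "frame" (384x512x3 uint8, blue, green, red), "K" (3x3 intrinsics, pixels), "k1" (the pictures are not rectified: a ray, as slopes to the right and down, at radius r is drawn at 1 + k1 r^2 times it, then the intrinsics apply), "T" (4x4, takes a point from camera to world coordinates). Camera axes: x right, y up, looking along -z (the intrinsics and any distortion apply to the point x, -y, -z); pixel columns grow to the right and rows downward; lengths in mm; the calibration is good to about 2 mm. A picture is of the moment at which its call begins. There is no depth.
- ticket.job_done(): hands the job in; it is judged then, once.
The state is a dict: "clock": time; "joints": joint angles; "joint_vel": joint speeds; "joint_efforts": joint torques, N m; "position": TCP position; "ee_rot": TCP orientation; "contact_force": force on the tool from outside, world axes, zero at the start; "wrist_torque": the same for the moment, N m; "gripper_width": finger opening in mm; "grasp_force": force on a finger pad.
Only numpy, scipy, OpenCV 4.12 (cv2) and the standard library are available. Lean on these libraries where they do the work, as an engineer would, in place of code of your own. Each camera call takes 0.05 s, during which the arm holds its last target. There are 200 camera calls.

## Working session

There is one attempt and no reset: what is moved stays moved. The work goes in short steps, Python scripts to look and compute and a tool call to move; the robot and the scene stay as the last step left them, time stands still between calls to the robot, and variables do not carry over. Pictures are saved under pics/ and viewed, at most 14 in all, crops included, and the job is handed in when it is done.

Besides the shell and the picture viewer there is one more tool, called after "Request:" as name([rows], argument=value, ...), one row to a line, values as JSON. servo_tool: Moves the arm, as the interface text tells. Its arguments: {"type":"object","properties":{"commands":{"type":"array","items":{"type":"array","items":{"type":"array","items":{"type":"number"}}}}},"required":["commands"]}

```bash
ls; mkdir -p pics
cat > h.py <<'E'
import numpy as np, cv2
from bench import arm, cams, ticket
def grab(n,save=None):
    d=cams.get_image(n)
    if save: cv2.imwrite('pics/'+save,d['frame'])
    return d
def ray(d,u,v):
    K=np.array(d['K']);T=np.array(d['T'])
    x,y=(u-K[0,2])/K[0,0],(v-K[1,2])/K[1,1]
    r=np.hypot(x,y);s=r
    for _ in range(30): s=r/(1+d['k1']*s*s)
    f=s/r if r>0 else 1
    return T[:3,3],T[:3,:3]@np.array([x*f,-y*f,-1.])
def onz(d,u,v,z):
    o,w=ray(d,u,v); return o+w*(z-o[2])/w[2]
def pix(d,p):
    K=np.array(d['K']);T=np.array(d['T'])
    c=T[:3,:3].T@(np.array(p,float)-T[:3,3]); x,y=c[0]/-c[2],-c[1]/-c[2]
    f=1+d['k1']*(x*x+y*y); return K[0,0]*x*f+K[0,2],K[1,1]*y*f+K[1,2]
E
python3 - <<'E'
from h import *
for n in('top','side'):
    d=grab(n,n+'0.png'); print(n,np.round(d['T'],3).tolist(),d['k1'],np.array(d['K']).tolist())
    cv2.imwrite(f'pics/{n}0b.png',cv2.resize(d['frame'],(800,600),interpolation=cv2.INTER_CUBIC))
s=arm.read_state();print(s,arm.grip_point_offset)
E
```

```text
pics
top [[0.021, 0.987, -0.157, 297.292], [-1.0, 0.021, -0.003, -49.248], [0.001, 0.157, 0.988, 1197.707], [0.0, 0.0, 0.0, 1.0]] 0.024019353166264072 [[387.5365006325189, 0.0, 247.39904076242095], [0.0, 387.5365006325189, 193.4713900261607], [0.0, 0.0, 1.0]]
side [[0.806, 0.36, -0.47, -299.526], [-0.592, 0.475, -0.652, -1147.655], [-0.012, 0.803, 0.596, 1069.612], [0.0, 0.0, 0.0, 1.0]] -0.11808597131411623 [[486.6591087198799, 0.0, 261.0042685210304], [0.0, 486.6591087198799, 191.479665085823], [0.0, 0.0, 1.0]]
{'clock': 0.1, 'joints': array([ 1.56456416e+00,  3.85507367e-01,  6.73611937e-03, -4.40086558e-04,
       -1.19400430e+00, -2.58630588e-01]), 'joint_vel': array([ 0.00010801, -0.00260035,  0.00428948,  0.00086687, -0.00027604,
       -0.00101649]), 'joint_efforts': array([-6.05985351e-04, -3.93322492e+01,  1.88932300e+01,  4.19804558e+00,
       -2.56906969e-03,  4.13213613e-06]), 'position': array([163.43743373, 602.69958473, 230.30317421]), 'ee_rot': array([ 9.91232547e-01, -1.32125003e-01, -7.83437185e-05,  1.00748251e-03]), 'contact_force': array([ 0.63697371, -0.65115116,  0.32134052]), 'wrist_torque': array([-0.02449403,  0.02268549,  0.00416199]), 'grasp_force': 0.0, 'gripper_width': 85.76549369292778} 18.700000000000003
```

View pics/top0b.png

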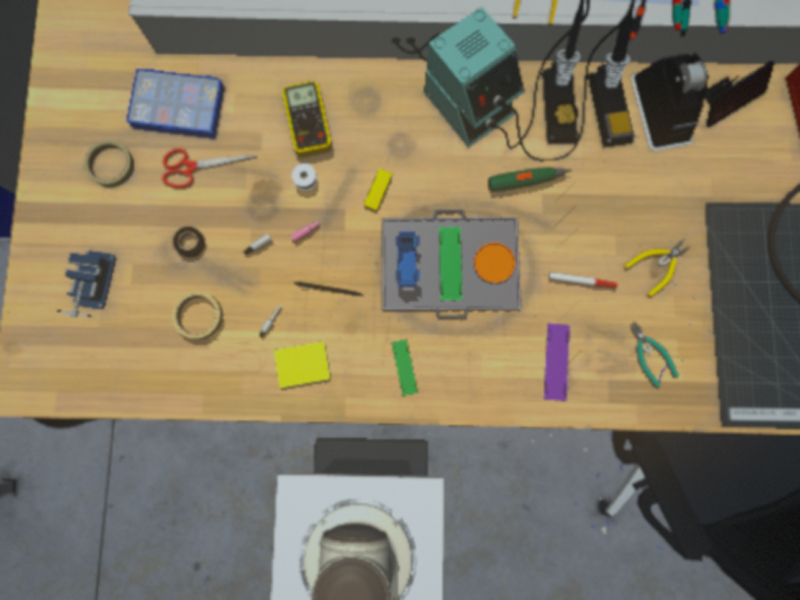

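View pics/side0b.png

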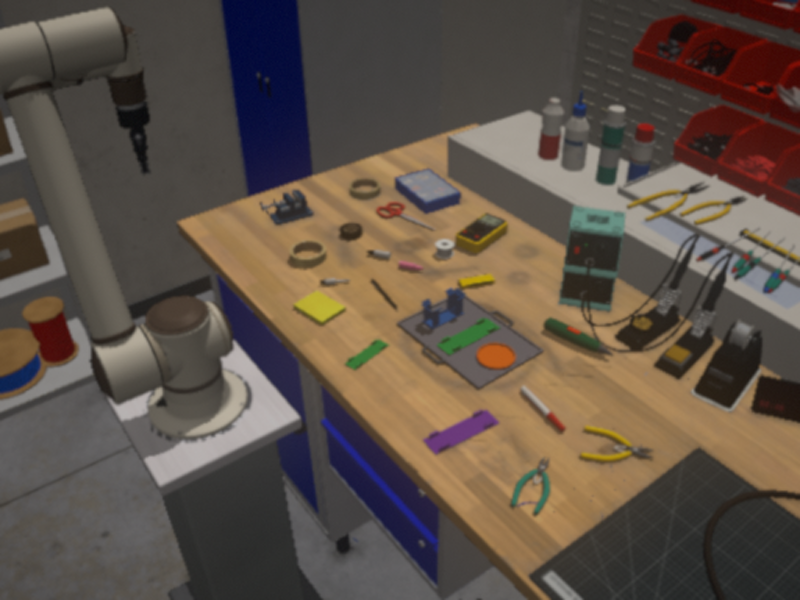

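The top view (800×600) shows black tape (188,242), beige (198,316), socket plug (258,243), pink decoy (305,231), pin plug (270,321), pen (328,289), marker (583,281). The tray carries the magazine (407,262), the big green rest (451,263) and the dish (495,263). The side view agrees.

```bash
cat > m.py <<'E'
from h import *
d=grab('top'); f=d['frame']; S=1.5625
hsv=cv2.cvtColor(f,cv2.COLOR_BGR2HSV).astype(int); H,Sa,V=hsv[...,0],hsv[...,1],hsv[...,2]
b,g,r=[f[...,i].astype(int) for i in range(3)]
wood=(r-b>35)
M={'black_tape':((V<85),(188,242,24),10),'beige':((Sa<110)|(V<120),(198,316,36),0),
'socket':(~wood,(258,243,22),9),'pin':(~wood,(270,321,24),8),'pen':(V<90,(328,289,42),5),
'marker':((~wood)|((H<6)|(H>172))&(Sa>130),(583,281,45),8),
'dish':((H>6)&(H<16)&(Sa>200),(495,263,35),10),'rest':((H>45)&(H<80)&(Sa>120),(451,263,50),10),
'mag':((H>100)&(H<125)&(Sa>110),(407,262,45),40),'tray':((Sa<60)&(V>60)&(V<150)|(H>45)&(H<125)&(Sa>110)|(H>6)&(H<16)&(Sa>200),(451,265,85),6)}
vis=cv2.resize(f,None,fx=3,fy=3,interpolation=cv2.INTER_CUBIC)
for n,(m,(u,v,R),z) in M.items():
    k=np.zeros(m.shape,np.uint8); cv2.circle(k,(int(u/S),int(v/S)),int(R/S),255,-1)
    k&=m.astype(np.uint8)*255
    c=cv2.findContours(k,cv2.RETR_EXTERNAL,cv2.CHAIN_APPROX_NONE)[0]
    c=max(c,key=cv2.contourArea) 
    cv2.drawContours(vis,[c*3+1],-1,(255,0,255),1)
    P=np.array([onz(d,q[0][0],q[0][1],z)[:2] for q in c],np.float32)
    mm=np.zeros_like(k); cv2.drawContours(mm,[c],-1,255,-1); ys,xs=np.nonzero(mm)
    Q=np.array([onz(d,x,y,z)[:2] for x,y in zip(xs,ys)])
    cen=Q.mean(0); w,E=np.linalg.eigh(np.cov(Q.T)); a=E[:,1]
    rc=cv2.minAreaRect(P)
    print(n,'cen',cen.round(1),'axis deg',round(np.degrees(np.arctan2(a[1],a[0]))%180,1),'rect',np.round(rc[0],1),np.round(rc[1],1),round(rc[2],1))
cv2.imwrite('pics/vis.png',vis[330:730,220:1020+220][:, :1020][:, :])
x=vis[300:720,200:1240]; cv2.imwrite('pics/vis.png',cv2.resize(x,(800,323)))
E
python3 m.py
```

```text
black_tape cen [599.7 354.4] axis deg 43.1 rect [599.5 355.1] [62.6 54.8] 46.6
beige cen [442.9 334.5] axis deg 167.9 rect [443.1 334.5] [103.7 116.4] 65.1
socket cen [600.4 214.6] axis deg 125.6 rect [598.5 216.5] [19.  56.3] 36.4
pin cen [439.3 187. ] axis deg 149.2 rect [443.4 184.3] [14.8 62. ] 59.1
pen cen [512.5  74.9] axis deg 81.3 rect [512.2  74.5] [121.1   5.2] 81.6
marker cen [ 541.9 -414.2] axis deg 82.7 rect [ 542.1 -413.5] [90.8 16.3] 82.8
dish cen [ 536.2 -271.7] axis deg nan rect [ 536.2 -271.7] [0. 0.] 0.0
rest cen [ 567.8 -171.6] axis deg 1.5 rect [ 568.2 -171.5] [144.6  40.2] 1.8
mag cen [549.  -85.3] axis deg 179.5 rect [551.3 -86.3] [68.7 36.6] 1.1
tray cen [ 568.8 -172.3] axis deg 92.4 rect [ 570.  -172.3] [222. 277.] 1.3m.py:21: RuntimeWarning: Degrees of freedom <= 0 for slice
  cen=Q.mean(0); w,E=np.linalg.eigh(np.cov(Q.T)); a=E[:,1]
  c *= np.true_divide(1, fact)
  c *= np.true_divide(1, fact)
```

View pics/vis.png

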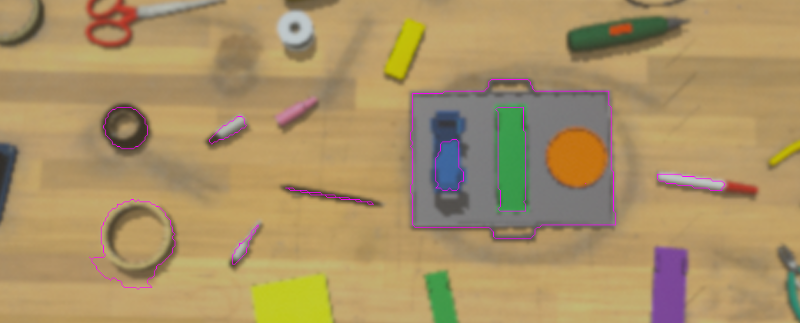

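The outlines fit the tray, tape, plugs and pen, but the dish mask is empty and the marker mask misses the cap. I'll zoom in to get the ends exactly.

Run:
```python
from h import *
rows=[]
A=grab('top'); B=grab('side')
def crop(d,u,v,w=50,h=37):
    x0,y0=int(u-w/2),int(v-h/2)
    c=cv2.resize(d['frame'][y0:y0+h,x0:x0+w],(400,296),interpolation=cv2.INTER_CUBIC)
    for i in range(0,w,10): cv2.line(c,(i*8,0),(i*8,6),(0,0,255),1); cv2.putText(c,str(x0+i),(i*8,16),0,.3,(0,0,255))
    for i in range(0,h,10): cv2.line(c,(0,i*8),(6,i*8),(0,0,255),1); cv2.putText(c,str(y0+i),(8,i*8+4),0,.3,(0,0,255))
    return c
k=1/1.5625
v=np.vstack([np.hstack([crop(A,270*k,321*k),crop(A,258*k,243*k)]),np.hstack([crop(A,583*k,281*k),crop(A,407*k,262*k)])])
cv2.imwrite('pics/z.png',v)
d=A; f=d['frame'].astype(int)
# dish
m=(f[...,2]>150)&(f[...,0]<60); m[:, :290]=0; m[:,345:]=0; m[:140]=0;m[200:]=0
ys,xs=np.nonzero(m); print(len(xs),onz(d,xs.mean(),ys.mean(),8) if len(xs) else f[168,317])
```

```text
508 [ 572.02344268 -260.44390737    8.        ]
```

View pics/z.png

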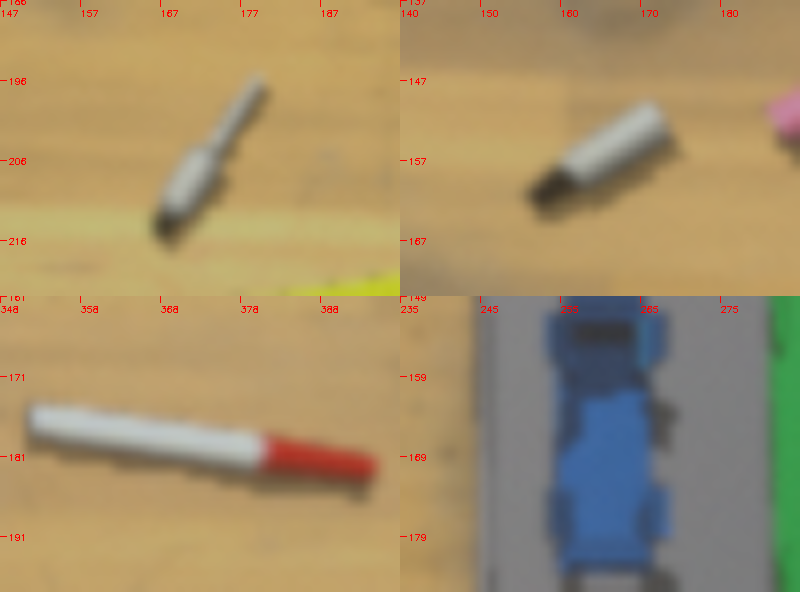

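Sub-pixel ends read from the top crops: pin (179,195.5)–(166.5,214.5), socket (172,150)–(156,161), marker (351.5,175.5)–(394.5,182). The dish is at (572,-260), which fits the 88 mm spacing from the rest.

```bash
cat >> h.py <<'E'
def go(x,y,z,ax=None):
    """delta in tool frame (m) from measured pose, yaw turn so tool y is perpendicular to axis ax (deg)"""
    from scipy.spatial.transform import Rotation as Ro
    s=arm.read_state(); R=Ro.from_quat(s['ee_rot']); p=s['position']
    print('tcp',p.round(1),'w',round(s['gripper_width'],1),'F',s['contact_force'].round(1),'grip',round(s['grasp_force'],1),'t',s['clock'],'j',s['joints'].round(2))
    D=np.array([x,y,z])-p
    if ax is not None:
        xx=R.as_matrix()[:,0]; yaw=np.degrees(np.arctan2(xx[1],xx[0]))
        t=(ax-yaw+90)%180-90; Rn=Ro.from_euler('z',t,degrees=True)*R
        tilt=np.degrees(np.arccos(-R.as_matrix()[2,2]))
        print('yaw',round(yaw,1),'turn az(tool)',round(-t,1),'tilt',round(tilt,2))
        print(' delta after turn',(Rn.inv().apply(D)/1000).round(4))
    print(' delta now',(R.inv().apply(D)/1000).round(4), 'world',D.round(1))
E
python3 - <<'E'
from h import *
d=grab('top')
for n,a,b,z,L in(('pin',(179,195.5),(166.5,214.5),8,74),('sock',(171.8,150.2),(156,161.2),10,62),('marker',(351.5,175.6),(394.5,182),9,135)):
    P,Q=[onz(d,*q,z)[:2] for q in(a,b)]
    D=P-Q; print(n,((P+Q)/2).round(1),np.hypot(*D).round(1),L,'ax',np.degrees(np.arctan2(D[1],D[0])).round(1))
go(599.6,354.6,110,0)
E
```

```text
pin [445.  183.6] 69.7 74 ax -30.6
sock [600.3 219. ] 60.1 62 ax -52.4
marker [ 540.5 -436.5] 133.9 135 ax 82.5
tcp [163.5 603.1 230.9] w 85.6 F [-0.2  0.2  0.3] grip 0.0 t 0.3 j [ 1.56  0.39  0.01 -0.   -1.19 -0.26]
yaw -15.2 turn az(tool) -15.2 tilt 0.04
 delta after turn [0.4361 0.2484 0.1211]
 delta now [0.4859 0.1256 0.1211] world [ 436.1 -248.5 -120.9]
```

Request:
servo_tool([
  [[110, 0.027, 0.0236, 0.008, 0, 0, 0], [110, 0.027, 0.0236, 0.008, 0, 0, 0], [110, 0.027, 0.0236, 0.008, 0, 0, 0], [110, 0.027, 0.0236, 0.008, 0, 0, 0], [110, 0.027, 0.0236, 0.008, 0, 0, 0], [110, 0.027, 0.0236, 0.008, 0, 0, 0], [110, 0.027, 0.0236, 0.008, 0, 0, 0], [110, 0.027, 0.0236, 0.008, 0, 0, 0], [110, 0.027, 0.0236, 0.008, 0, 0, 0], [110, 0.027, 0.0236, 0.008, 0, 0, 0]],
])

```text
clock: 1.13
position: [363.0, 303.3, 151.3]
ee_rot: [0.991, -0.132, 0.0, -0.0]
contact_force: [1.2, -0.4, -0.5]
gripper_width: 48.4
grasp_force: 0.0
```

Request:
servo_tool([
  [[110, 0.027, 0.0236, 0.008, 0, 0, 0], [110, 0.027, 0.0236, 0.008, 0, 0, 0], [110, 0.027, 0.0236, 0.008, 0, 0, 0], [110, 0.027, 0.0236, 0.008, 0, 0, 0], [110, 0, 0, 0, 0, 0, 5.1], [110, 0, 0, 0, 0, 0, 5.1], [110, 0, 0, 0, 0, 0, 5.2], [110, 0, 0, 0, 0, 0, 0], [110, 0, 0, 0, 0, 0, 0], [110, 0, 0, 0, 0, 0, 0]],
])

```text
clock: 1.97
position: [441.9, 185.6, 119.4]
ee_rot: [0.965, -0.263, 0.0, -0.0]
contact_force: [-0.1, 0.6, 0.6]
gripper_width: 48.7
grasp_force: 0.0
```

```bash
python3 -c "
from h import *
go(445,183.6,4,-30.6)"
```

```text
tcp [441.9 185.6 119.4] w 48.7 F [-0.1  0.6  0.6] grip 0.0 t 1.9667 j [ 0.74  0.26 -0.5  -0.   -0.81  0.3 ]
yaw -30.4 turn az(tool) 0.2 tilt 0.02
 delta after turn [3.700e-03 1.000e-04 1.154e-01]
 delta now [3.700e-03 1.000e-04 1.154e-01] world [   3.1   -2.  -115.4]
```

Request:
servo_tool([
  [[110, 0.0037, 0, 0.03, 0, 0, 0], [110, 0, 0, 0.03, 0, 0, 0], [110, 0, 0, 0.03, 0, 0, 0], [110, 0, 0, 0.015, 0, 0, 0], [110, 0, 0, 0.009, 0, 0, 0], [110, 0, 0, 0, 0, 0, 0], [255, 0, 0, 0, 0, 0, 0], [255, 0, 0, 0, 0, 0, 0], [255, 0, 0, 0, 0, 0, 0], [255, 0, 0, 0, 0, 0, 0]],
])

```text
clock: 2.8
position: [446.0, 184.3, 6.9]
ee_rot: [0.965, -0.263, 0.001, -0.001]
contact_force: [-1.4, 0.6, 5.4]
gripper_width: 13.5
grasp_force: 59.9
```

Request:
servo_tool([
  [[255, 0, 0, 0, 0, 0, 0], [255, 0, 0, 0, 0, 0, 0], [255, 0, 0, 0, 0, 0, 0], [255, 0, 0, -0.02, 0, 0, 0], [255, 0, 0, -0.03, 0, 0, 0], [255, 0, 0, -0.03, 0, 0, 0], [255, 0, 0, -0.03, 0, 0, 0], [255, 0, 0, -0.015, 0, 0, 0], [255, 0, 0, 0, 0, 0, 0], [255, 0, 0, 0, 0, 0, 0]],
])

```text
clock: 3.63
position: [445.2, 183.7, 131.3]
ee_rot: [0.965, -0.264, 0.001, -0.001]
contact_force: [0.2, -0.0, -0.4]
gripper_width: 13.2
grasp_force: 59.3
```

```bash
python3 -c "
from h import *
go(567,-84,130,1.5)
a=grab('top')['frame'];b=grab('side');b=b['frame']
cv2.imwrite('pics/p1.png',np.hstack([cv2.resize(a[140:240,120:290],(400,235),interpolation=2),cv2.resize(b[100:250,150:350],(400,300),interpolation=2)[:235]]))"
```

```text
tcp [445.2 183.7 131.3] w 13.2 F [ 0.2 -0.  -0.4] grip 59.3 t 3.6333 j [ 0.73  0.25 -0.48 -0.   -0.84  0.31]
yaw -30.6 turn az(tool) -32.1 tilt 0.17
 delta after turn [0.1148 0.2708 0.0006]
 delta now [0.2411 0.1685 0.001 ] world [ 121.8 -267.7   -1.3]
```

View pics/p1.png

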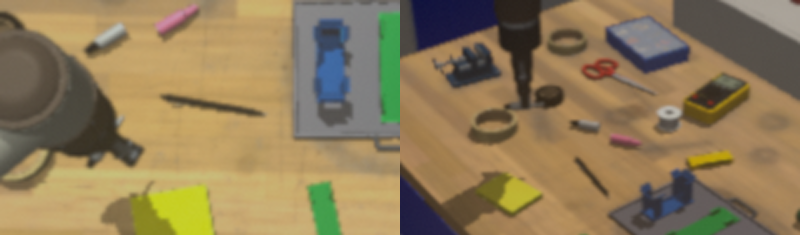

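The pin connector is held (13 mm, 59 N), crosswise in the fingers, seen in the side half at about (520,105). Before the arm covers the magazine, I'll check its mouth.

Run:
```python
from h import *
for n in('top','side'):
    d=grab(n); f=d['frame'].astype(int)
    m=((f[...,0]-f[...,2]>12)).astype(np.uint8)
    u,v=pix(d,(567,-84,35)); k=np.zeros_like(m); cv2.circle(k,(int(u),int(v)),34,1,-1); m&=k
    c=max(cv2.findContours(m,0,1)[0],key=cv2.contourArea)
    print(n,cv2.boundingRect(c),'expected centre px',np.round((u,v),1))
    for z in(58,48,4): print(z,[np.round(pix(d,(567+dx,-84+dy,z)),1).tolist() for dx,dy in((51.5,21.5),(-51.5,21.5),(51.5,-21.5),(-51.5,-21.5))])
    x,y,w,h=cv2.boundingRect(c)
    if n=='top': print(onz(d,x-.5,y-.5,58),onz(d,x+w-.5,y+h-.5,58))
```

```text
top (253, 147, 17, 37) expected centre px [260.3 166.3]
58 [[253.7, 147.8], [253.1, 181.2], [267.9, 148.1], [267.4, 181.5]]
48 [[253.7, 148.7], [253.0, 181.8], [267.7, 149.0], [267.3, 182.1]]
4 [[253.4, 152.5], [252.8, 184.5], [267.0, 152.8], [266.5, 184.7]]
[622.63649882 -58.73928839  58.        ] [ 509.60240668 -111.7696213    58.        ]
side (271, 197, 22, 13) expected centre px [284.1 195.5]
58 [[291.8, 182.3], [268.8, 192.7], [299.5, 187.9], [276.3, 198.7]]
48 [[291.7, 184.6], [268.8, 195.0], [299.4, 190.2], [276.3, 201.0]]
4 [[291.4, 194.4], [268.8, 204.9], [298.9, 200.1], [276.2, 211.0]]
```

Request:
servo_tool([
  [[255, 0.0303, 0.021, 0, 0, 0, 0], [255, 0.0303, 0.021, 0, 0, 0, 0], [255, 0.0303, 0.021, 0, 0, 0, 0], [255, 0.0303, 0.021, 0, 0, 0, 0], [255, 0.0303, 0.021, 0, 0, 0, 0], [255, 0.0303, 0.021, 0, 0, 0, 0], [255, 0.0303, 0.021, 0, 0, 0, 0], [255, 0.0303, 0.021, 0, 0, 0, 0], [255, 0, 0, 0, 0, 0, -6.4], [255, 0, 0, 0, 0, 0, -6.4]],
])

```text
clock: 4.67
position: [568.1, -86.8, 128.2]
ee_rot: [0.988, -0.154, -0.002, 0.0]
contact_force: [0.2, 0.2, 0.1]
gripper_width: 13.8
grasp_force: 59.3
```

Request:
servo_tool([
  [[255, 0, 0, 0, 0, 0, -6.4], [255, 0, 0, 0, 0, 0, -6.4], [255, 0, 0, 0, 0, 0, -6.5], [255, 0, 0, 0.02, 0, 0, 0], [255, 0, 0, 0.02, 0, 0, 0], [255, 0, 0, 0, 0, 0, 0], [255, 0, 0, 0, 0, 0, 0]],
])

```text
clock: 5.25
position: [567.2, -84.6, 88.5]
ee_rot: [1.0, 0.013, -0.002, 0.0]
contact_force: [-0.3, -0.5, 0.2]
gripper_width: 13.5
grasp_force: 59.3
```

```bash
python3 -c "
from h import *
go(568,-84.5,16,1.5)
a=grab('top')['frame'];b=grab('side');b=b['frame']
cv2.imwrite('pics/p2.png',np.hstack([cv2.resize(a[120:220,200:330],(400,308),interpolation=2),cv2.resize(b[130:230,220:350],(400,308),interpolation=2)]))"
```

```text
tcp [567.2 -84.6  88.5] w 13.5 F [-0.3 -0.5  0.2] grip 59.3 t 5.25 j [ 0.13  0.44 -0.3   0.   -0.83  1.46]
yaw 1.5 turn az(tool) 0.0 tilt 0.28
 delta after turn [ 0.0012 -0.0002  0.0725]
 delta now [ 0.0012 -0.0002  0.0725] world [  0.8   0.1 -72.5]
```

View pics/p2.png

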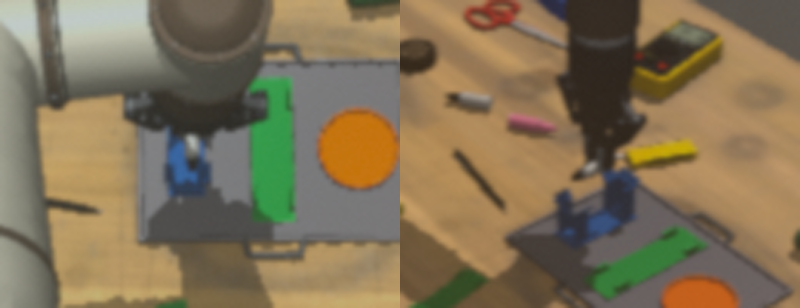

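The plug hangs over the magazine, along it (boot end at side-half (575,178), above the near jaw). I'll lower it.

Request:
servo_tool([
  [[255, 0.001, 0, 0.015, 0, 0, 0], [255, 0, 0, 0.015, 0, 0, 0], [255, 0, 0, 0.012, 0, 0, 0], [255, 0, 0, 0.01, 0, 0, 0], [255, 0, 0, 0.01, 0, 0, 0], [255, 0, 0, 0.008, 0, 0, 0], [255, 0, 0, 0, 0, 0, 0], [255, 0, 0, 0, 0, 0, 0]],
])

```text
clock: 6.02
position: [569.4, -84.4, 20.2]
ee_rot: [1.0, 0.013, -0.0, 0.0]
contact_force: [-0.1, 0.7, 0.4]
gripper_width: 13.5
grasp_force: 59.3
```

```bash
python3 -c "
from h import *
go(568,-84.5,14,1.5)"
```

```text
tcp [569.4 -84.4  20.2] w 13.5 F [-0.1  0.7  0.4] grip 59.3 t 6.0167 j [ 0.13  0.54 -0.36  0.   -0.68  1.46]
yaw 1.5 turn az(tool) 0.0 tilt 0.02
 delta after turn [-0.0014  0.      0.0062]
 delta now [-0.0014  0.      0.0062] world [-1.4 -0.1 -6.2]
```

No contact so far; I'll go on down to the floor.

Request:
servo_tool([
  [[255, -0.001, 0, 0.002, 0, 0, 0], [255, 0, 0, 0.002, 0, 0, 0], [255, 0, 0, 0.0015, 0, 0, 0], [255, 0, 0, 0, 0, 0, 0]],
])

```text
clock: 6.35
position: [568.3, -84.4, 14.8]
ee_rot: [1.0, 0.013, 0.0, -0.0]
contact_force: [0.3, -0.4, -0.4]
gripper_width: 13.7
grasp_force: 59.3
```

Request:
servo_tool([
  [[160, 0, 0, 0, 0, 0, 0], [160, 0, 0, 0, 0, 0, 0], [160, 0, 0, 0, 0, 0, 0], [160, 0, 0, 0, 0, 0, 0], [160, 0, 0, -0.015, 0, 0, 0], [160, 0, 0, -0.03, 0, 0, 0], [160, 0, 0, -0.035, 0, 0, 0], [160, 0, 0, -0.03, 0, 0, 0], [110, 0, 0, 0, 0, 0, 0]],
])

```text
clock: 7.1
position: [572.7, -84.5, 131.9]
ee_rot: [1.0, 0.014, 0.007, 0.0]
contact_force: [1.2, -0.6, 0.6]
gripper_width: 42.5
grasp_force: 0.0
```

```bash
python3 -c "
from h import *
go(600.3,219,120,-52.4)"
```

```text
tcp [572.7 -84.5 131.9] w 42.5 F [ 1.2 -0.6  0.6] grip 0.0 t 7.1 j [ 0.13  0.39 -0.26  0.   -0.91  1.46]
yaw 1.6 turn az(tool) 54.0 tilt 0.78
 delta after turn [-0.2237 -0.2071  0.0087]
 delta now [ 0.0361 -0.3026  0.0122] world [ 27.6 303.5 -11.9]
```

Request:
servo_tool([
  [[110, 0.0036, -0.0336, 0, 0, 0, 0], [110, 0.0036, -0.0336, 0, 0, 0, 0], [110, 0.0036, -0.0336, 0, 0, 0, 0], [110, 0.0036, -0.0336, 0, 0, 0, 0], [110, 0.0036, -0.0336, 0, 0, 0, 0], [110, 0.0036, -0.0336, 0, 0, 0, 0], [110, 0.0036, -0.0336, 0, 0, 0, 0], [110, 0.0036, -0.0336, 0, 0, 0, 0], [110, 0.0036, -0.0336, 0, 0, 0, 0]],
])

```text
clock: 7.85
position: [592.4, 220.4, 124.7]
ee_rot: [1.0, 0.013, -0.0, -0.0]
contact_force: [0.7, 0.4, 1.0]
gripper_width: 48.7
grasp_force: 0.0
```

Request:
servo_tool([
  [[110, 0, 0, 0, 0, 0, 6.75], [110, 0, 0, 0, 0, 0, 6.75], [110, 0, 0, 0, 0, 0, 6.75], [110, 0, 0, 0, 0, 0, 6.75], [110, 0, 0, 0, 0, 0, 6.75], [110, 0, 0, 0, 0, 0, 6.75], [110, 0, 0, 0, 0, 0, 6.75], [110, 0, 0, 0, 0, 0, 6.75], [110, 0, 0, 0, 0, 0, 0], [110, 0, 0, 0, 0, 0, 0]],
])

```text
clock: 8.68
position: [592.6, 218.7, 124.7]
ee_rot: [0.898, -0.441, -0.0, 0.0]
contact_force: [-0.2, 0.4, -0.2]
gripper_width: 48.5
grasp_force: 0.0
```

```bash
python3 -c "
from h import *
go(600.3,219,8,-52.4)
a=grab('top')['frame'];b=grab('side');b=b['frame']
cv2.imwrite('pics/p3.png',np.hstack([cv2.resize(a[140:200,220:300],(400,300),interpolation=2),cv2.resize(b[165:225,250:330],(400,300),interpolation=2)]))"
```

```text
tcp [592.6 218.7 124.7] w 48.5 F [-0.2  0.4 -0.2] grip 0.0 t 8.6833 j [ 0.61  0.48 -0.12 -0.   -0.97  0.05]
yaw -52.3 turn az(tool) 0.1 tilt 0.01
 delta after turn [ 0.0044 -0.0063  0.1167]
 delta now [ 0.0045 -0.0063  0.1167] world [   7.7    0.3 -116.7]
```

View pics/p3.png

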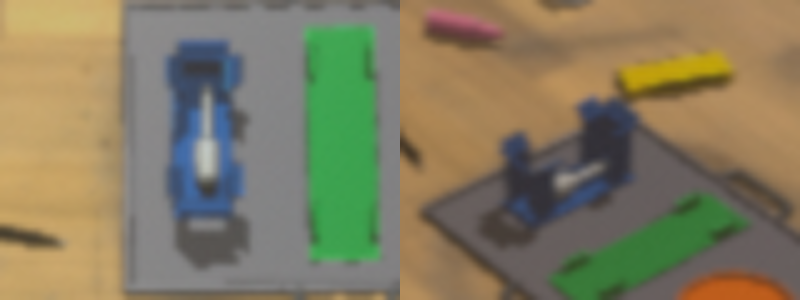

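The pin connector lies level on the floor of the magazine, centred in it (top half, about (205,140)). Next the socket connector.

Request:
servo_tool([
  [[110, 0.0045, -0.0063, 0.03, 0, 0, 0], [110, 0, 0, 0.03, 0, 0, 0], [110, 0, 0, 0.03, 0, 0, 0], [110, 0, 0, 0.018, 0, 0, 0], [110, 0, 0, 0.009, 0, 0, 0], [110, 0, 0, 0, 0, 0, 0], [255, 0, 0, 0, 0, 0, 0], [255, 0, 0, 0, 0, 0, 0], [255, 0, 0, 0, 0, 0, 0], [255, 0, 0, 0, 0, 0, 0]],
])

```text
clock: 9.62
position: [601.6, 219.8, 10.0]
ee_rot: [0.897, -0.442, 0.001, -0.002]
contact_force: [-0.0, 0.3, 3.9]
gripper_width: 17.2
grasp_force: 61.0
```

Run:
```python
from h import *
go(600.3,219,8,-52.4)
d=grab('top')
print(onz(d,260.6,157.1,15),onz(d,260.6,178.5,15))
```

```text
tcp [601.6 219.8  10. ] w 17.2 F [-0.   0.3  3.9] grip 61.0 t 9.6167 j [ 0.6   0.63 -0.19  0.   -0.74  0.05]
yaw -52.4 turn az(tool) -0.0 tilt 0.23
 delta after turn [-0.0002  0.0015  0.002 ]
 delta now [-0.0002  0.0015  0.002 ] world [-1.3 -0.8 -2. ]
[601.1702053  -85.16000129  15.        ] [532.81870595 -86.26839381  15.        ]
```

Request:
servo_tool([
  [[255, 0, 0, 0, 0, 0, 0], [255, 0, 0, 0, 0, 0, 0], [255, 0, 0, 0, 0, 0, 0], [255, 0, 0, -0.02, 0, 0, 0], [255, 0, 0, -0.03, 0, 0, 0], [255, 0, 0, -0.03, 0, 0, 0], [255, 0, 0, -0.03, 0, 0, 0], [255, 0, 0, -0.015, 0, 0, 0], [255, 0, 0, 0, 0, 0, 0], [255, 0, 0, 0, 0, 0, 0]],
])

```text
clock: 10.5
position: [600.4, 219.2, 133.8]
ee_rot: [0.897, -0.442, 0.0, -0.001]
contact_force: [-0.4, 0.8, -1.1]
gripper_width: 17.0
grasp_force: 60.5
```

Run:
```python
from h import *
go(568,-84.5,132,1.5)
```

```text
tcp [600.4 219.2 133.8] w 17.0 F [-0.4  0.8 -1.1] grip 60.5 t 10.5 j [ 0.6   0.49 -0.09 -0.   -1.    0.05]
yaw -52.5 turn az(tool) -54.0 tilt 0.13
 delta after turn [-0.0403  0.3027  0.0011]
 delta now [0.2212 0.2106 0.0012] world [ -32.4 -303.7   -1.8]
```

Request:
servo_tool([
  [[255, 0.0246, 0.0234, 0, 0, 0, 0], [255, 0.0246, 0.0234, 0, 0, 0, 0], [255, 0.0246, 0.0234, 0, 0, 0, 0], [255, 0.0246, 0.0234, 0, 0, 0, 0], [255, 0.0246, 0.0234, 0, 0, 0, 0], [255, 0.0246, 0.0234, 0, 0, 0, 0], [255, 0.0246, 0.0234, 0, 0, 0, 0], [255, 0.0246, 0.0234, 0, 0, 0, 0], [255, 0.0246, 0.0234, 0, 0, 0, 0]],
])

```text
clock: 11.25
position: [566.5, -86.4, 130.8]
ee_rot: [0.897, -0.442, -0.002, 0.001]
contact_force: [0.6, 0.1, -0.8]
gripper_width: 16.8
grasp_force: 60.5
```

Request:
servo_tool([
  [[255, 0, 0, 0, 0, 0, -6.75], [255, 0, 0, 0, 0, 0, -6.75], [255, 0, 0, 0, 0, 0, -6.75], [255, 0, 0, 0, 0, 0, -6.75], [255, 0, 0, 0, 0, 0, -6.75], [255, 0, 0, 0, 0, 0, -6.75], [255, 0, 0, 0, 0, 0, -6.75], [255, 0, 0, 0, 0, 0, -6.75], [255, 0, 0, 0.02, 0, 0, 0], [255, 0, 0, 0, 0, 0, 0]],
])

```text
clock: 12.08
position: [564.8, -84.8, 108.2]
ee_rot: [1.0, 0.013, -0.005, -0.0]
contact_force: [-0.8, -0.1, -2.0]
gripper_width: 17.0
grasp_force: 60.5
```

Run:
```python
from h import *
go(567.5,-85,34,1.5)
```

```text
tcp [564.8 -84.8 108.2] w 17.0 F [-0.8 -0.1 -2. ] grip 60.5 t 12.0833 j [ 0.13  0.42 -0.28 -0.   -0.88  1.46]
yaw 1.4 turn az(tool) -0.1 tilt 0.54
 delta after turn [0.0034 0.0003 0.0742]
 delta now [0.0034 0.0003 0.0742] world [  2.7  -0.2 -74.2]
```

Request:
servo_tool([
  [[255, 0.001, 0, 0.02, 0, 0, 0], [255, 0, 0, 0.02, 0, 0, 0], [255, 0, 0, 0.012, 0, 0, 0], [255, 0, 0, 0.01, 0, 0, 0], [255, 0, 0, 0.006, 0, 0, 0], [255, 0, 0, 0, 0, 0, 0], [255, 0, 0, 0, 0, 0, 0]],
])

```text
clock: 12.67
position: [569.3, -84.9, 44.8]
ee_rot: [1.0, 0.013, -0.0, 0.0]
contact_force: [1.3, -0.3, -1.0]
gripper_width: 16.7
grasp_force: 60.5
```

Run:
```python
from h import *
go(567.5,-85,33,1.5)
```

```text
tcp [569.3 -84.9  44.8] w 16.7 F [ 1.3 -0.3 -1. ] grip 60.5 t 12.6667 j [ 0.13  0.5  -0.34  0.   -0.73  1.46]
yaw 1.5 turn az(tool) 0.0 tilt 0.03
 delta after turn [-0.0018  0.0001  0.0118]
 delta now [-0.0018  0.0001  0.0118] world [ -1.8  -0.1 -11.8]
```

Request:
servo_tool([
  [[255, -0.0015, 0, 0.003, 0, 0, 0], [255, 0, 0, 0.003, 0, 0, 0], [255, 0, 0, 0.003, 0, 0, 0], [255, 0, 0, 0.0015, 0, 0, 0], [255, 0, 0, 0, 0, 0, 0]],
])

```text
clock: 13.08
position: [567.5, -84.9, 34.0]
ee_rot: [1.0, 0.013, -0.0, -0.0]
contact_force: [0.1, 0.5, -0.4]
gripper_width: 17.1
grasp_force: 60.5
```

Request:
servo_tool([
  [[160, 0, 0, 0, 0, 0, 0], [160, 0, 0, 0, 0, 0, 0], [160, 0, 0, 0, 0, 0, 0], [160, 0, 0, 0, 0, 0, 0], [160, 0, 0, -0.015, 0, 0, 0], [160, 0, 0, -0.03, 0, 0, 0], [160, 0, 0, -0.035, 0, 0, 0], [50, 0, 0, -0.02, 0, 0, 0], [20, 0, 0, 0, 0, 0, 0]],
])

```text
clock: 13.83
position: [571.1, -84.9, 140.0]
ee_rot: [1.0, 0.014, 0.006, 0.0]
contact_force: [1.0, 0.4, 0.2]
gripper_width: 54.8
grasp_force: 0.0
```

Run:
```python
from h import *
go(599.6,354.6,120,0)
```

```text
tcp [571.1 -84.9 140. ] w 54.8 F [1.  0.4 0.2] grip 0.0 t 13.8333 j [ 0.13  0.38 -0.25  0.   -0.93  1.46]
yaw 1.6 turn az(tool) 1.6 tilt 0.64
 delta after turn [ 0.0282 -0.4395  0.0202]
 delta now [ 0.0404 -0.4386  0.0203] world [ 28.5 439.5 -20. ]
```

Request:
servo_tool([
  [[0, 0.003, -0.0366, 0, 0, 0, 0], [0, 0.003, -0.0366, 0, 0, 0, 0], [0, 0.003, -0.0366, 0, 0, 0, 0], [0, 0.003, -0.0366, 0, 0, 0, 0], [0, 0.003, -0.0366, 0, 0, 0, 0], [0, 0.003, -0.0366, 0, 0, 0, 0], [0, 0.003, -0.0366, 0, 0, 0, 0], [0, 0.003, -0.0366, 0, 0, 0, 0], [0, 0.003, -0.0366, 0, 0, 0, 0], [0, 0.003, -0.0366, 0, 0, 0, 0]],
])

```text
clock: 14.67
position: [587.4, 283.5, 133.7]
ee_rot: [1.0, 0.013, -0.0, 0.0]
contact_force: [-0.1, 0.5, -0.1]
gripper_width: 85.6
grasp_force: 0.0
```

Request:
servo_tool([
  [[0, 0.003, -0.0366, 0, 0, 0, 0], [0, 0.003, -0.0366, 0, 0, 0, 0], [0, 0, 0, 0, 0, 0, 0], [0, 0, 0, 0, 0, 0, 0]],
])

```text
clock: 15.0
position: [591.2, 356.9, 132.8]
ee_rot: [1.0, 0.015, -0.001, 0.0]
contact_force: [0.5, 0.1, 0.2]
gripper_width: 85.8
grasp_force: 0.0
```

Run:
```python
from h import *
go(599.6,354.6,10,0)
a=grab('top')['frame'];b=grab('side');b=b['frame']
cv2.imwrite('pics/p4.png',np.hstack([cv2.resize(a[140:200,220:300],(400,300),interpolation=2),cv2.resize(b[165:225,250:330],(400,300),interpolation=2)]))
```

```text
tcp [591.2 356.9 132.8] w 85.8 F [0.5 0.1 0.2] grip 0.0 t 15.0 j [ 0.78  0.57  0.06 -0.   -1.06  0.82]
yaw 1.7 turn az(tool) 1.7 tilt 0.1
 delta after turn [0.0086 0.0022 0.1228]
 delta now [0.0085 0.0025 0.1228] world [   8.4   -2.3 -122.8]
```

View pics/p4.png

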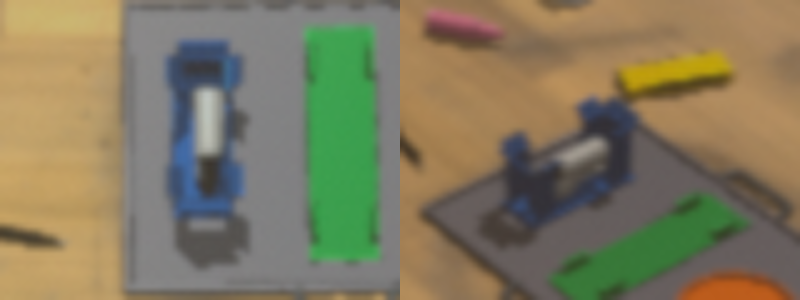

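The socket connector lies on top of the pin connector, level between the jaws. Now the black tape.

Request:
servo_tool([
  [[0, 0.008, 0.0025, 0.03, 0, 0, 0], [0, 0, 0, 0.03, 0, 0, 0], [0, 0, 0, 0.03, 0, 0, 0], [0, 0, 0, 0.02, 0, 0, 0], [0, 0, 0, 0.01, 0, 0, 0], [0, 0, 0, 0.007, 0, 0, 0], [0, 0, 0, 0, 0, 0, 0], [0, 0, 0, 0, 0, 0, 0]],
])

```text
clock: 15.77
position: [600.9, 352.8, 8.5]
ee_rot: [1.0, 0.013, 0.001, -0.0]
contact_force: [-0.5, 0.7, 0.3]
gripper_width: 85.4
grasp_force: 0.0
```

Request:
servo_tool([
  [[255, 0, 0, 0, 0, 0, 0], [255, 0, 0, 0, 0, 0, 0], [255, 0, 0, 0, 0, 0, 0], [255, 0, 0, 0, 0, 0, 0], [255, 0, 0, 0, 0, 0, 0]],
])

```text
clock: 16.18
position: [601.2, 354.0, 10.1]
ee_rot: [1.0, 0.014, 0.002, -0.001]
contact_force: [-1.4, -0.5, 5.5]
gripper_width: 56.4
grasp_force: 62.4
```

Run:
```python
from h import *
go(599.6,354.6,4,0)
```

```text
tcp [601.2 354.   10.1] w 56.4 F [-1.4 -0.5  5.5] grip 62.4 t 16.1833 j [ 0.76  0.7  -0.03  0.   -0.83  0.83]
yaw 1.6 turn az(tool) 1.6 tilt 0.24
 delta after turn [-0.0016 -0.0006  0.0061]
 delta now [-0.0016 -0.0007  0.0061] world [-1.6  0.6 -6.1]
```

Grip is a bit high on the roll; regripping 7 mm lower.

Request:
servo_tool([
  [[0, 0, 0, 0, 0, 0, 0], [0, 0, 0, 0, 0, 0, 0], [0, 0, 0, 0, 0, 0, 0], [0, 0, 0, 0.006, 0, 0, 0], [0, 0, 0, 0, 0, 0, 0], [255, 0, 0, 0, 0, 0, 0], [255, 0, 0, 0, 0, 0, 0], [255, 0, 0, 0, 0, 0, 0], [255, 0, 0, 0, 0, 0, 0], [255, 0, 0, 0, 0, 0, 0]],
])

```text
clock: 17.02
position: [600.4, 353.1, 1.7]
ee_rot: [1.0, 0.013, 0.0, -0.0]
contact_force: [-0.2, 0.3, 1.2]
gripper_width: 57.5
grasp_force: 64.1
```

Request:
servo_tool([
  [[255, 0, 0, 0, 0, 0, 0], [255, 0, 0, -0.01, 0, 0, 0], [255, 0, 0, -0.02, 0, 0, 0], [255, 0, 0, -0.03, 0, 0, 0], [255, 0, 0, -0.03, 0, 0, 0], [255, 0, 0, -0.03, 0, 0, 0], [255, 0, 0, 0, 0, 0, 0], [255, 0, 0, 0, 0, 0, 0]],
])

```text
clock: 17.68
position: [600.8, 353.5, 124.4]
ee_rot: [1.0, 0.013, 0.002, -0.002]
contact_force: [-0.9, 1.0, -1.3]
gripper_width: 57.7
grasp_force: 64.1
```

Run:
```python
from h import *
go(571.5,-260.2,125,1.5)
a=grab('top')['frame'];b=grab('side');b=b['frame']
cv2.imwrite('pics/p5.png',np.hstack([cv2.resize(a[110:230,60:220],(400,300),interpolation=2),cv2.resize(b[70:190,150:310],(400,300),interpolation=2)]))
```

```text
tcp [600.8 353.5 124.4] w 57.7 F [-0.9  1.  -1.3] grip 64.1 t 17.6833 j [ 0.76  0.58  0.06 -0.   -1.04  0.83]
yaw 1.5 turn az(tool) 0.0 tilt 0.29
 delta after turn [-0.0454  0.6127 -0.0029]
 delta now [-0.0456  0.6127 -0.0029] world [-2.930e+01 -6.137e+02  6.000e-01]
```

View pics/p5.png

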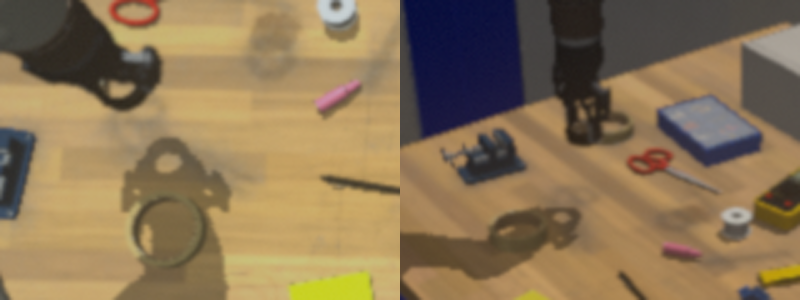

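Black tape is held level between the fingers (side half at (585,115)). Carry it to the dish.

Request:
servo_tool([
  [[255, -0.0027, 0.036, 0, 0, 0, 0], [255, -0.0027, 0.036, 0, 0, 0, 0], [255, -0.0027, 0.036, 0, 0, 0, 0], [255, -0.0027, 0.036, 0, 0, 0, 0], [255, -0.0027, 0.036, 0, 0, 0, 0], [255, -0.0027, 0.036, 0, 0, 0, 0], [255, -0.0027, 0.036, 0, 0, 0, 0], [255, -0.0027, 0.036, 0, 0, 0, 0], [255, -0.0027, 0.036, 0, 0, 0, 0], [255, -0.0027, 0.036, 0, 0, 0, 0]],
])

```text
clock: 18.62
position: [581.1, -9.7, 119.6]
ee_rot: [1.0, 0.013, -0.002, 0.0]
contact_force: [0.2, 0.6, -1.0]
gripper_width: 57.7
grasp_force: 64.1
```

Request:
servo_tool([
  [[255, -0.0027, 0.036, 0, 0, 0, 0], [255, -0.0027, 0.036, 0, 0, 0, 0], [255, -0.0027, 0.036, 0, 0, 0, 0], [255, -0.0027, 0.036, 0, 0, 0, 0], [255, -0.0027, 0.036, 0, 0, 0, 0], [255, -0.0027, 0.036, 0, 0, 0, 0], [255, -0.0027, 0.036, 0.01, 0, 0, 0], [255, 0, 0, 0.01, 0, 0, 0], [255, 0, 0, 0, 0, 0, 0], [255, 0, 0, 0, 0, 0, 0]],
])

```text
clock: 19.45
position: [569.0, -259.8, 99.1]
ee_rot: [1.0, 0.013, -0.002, -0.001]
contact_force: [-0.1, -0.8, -0.3]
gripper_width: 57.6
grasp_force: 64.3
```

Run:
```python
from h import *
go(572,-260,11,1.5)
```

```text
tcp [ 569.  -259.8   99.1] w 57.6 F [-0.1 -0.8 -0.3] grip 64.3 t 19.45 j [-0.17  0.5  -0.16 -0.   -0.92  1.77]
yaw 1.5 turn az(tool) -0.0 tilt 0.28
 delta after turn [0.0034 0.0004 0.0881]
 delta now [0.0034 0.0004 0.0881] world [  3.   -0.2 -88.1]
```

Request:
servo_tool([
  [[255, 0.003, 0, 0.025, 0, 0, 0], [255, 0, 0, 0.025, 0, 0, 0], [255, 0, 0, 0.02, 0, 0, 0], [255, 0, 0, 0.008, 0, 0, 0], [255, 0, 0, 0, 0, 0, 0], [255, 0, 0, 0, 0, 0, 0]],
])

```text
clock: 19.95
position: [574.2, -259.3, 23.9]
ee_rot: [1.0, 0.014, 0.0, 0.0]
contact_force: [-0.2, 0.5, -0.6]
gripper_width: 57.8
grasp_force: 64.2
```

Run:
```python
from h import *
go(572,-260,10.5,1.5)
```

```text
tcp [ 574.2 -259.3   23.9] w 57.8 F [-0.2  0.5 -0.6] grip 64.2 t 19.95 j [-0.17  0.6  -0.21  0.   -0.76  1.77]
yaw 1.6 turn az(tool) 0.1 tilt 0.03
 delta after turn [-0.0023  0.0006  0.0134]
 delta now [-0.0023  0.0006  0.0134] world [ -2.2  -0.7 -13.4]
```

Request:
servo_tool([
  [[255, -0.0015, 0.0005, 0.004, 0, 0, 0], [255, 0, 0, 0.004, 0, 0, 0], [255, 0, 0, 0.003, 0, 0, 0], [255, 0, 0, 0.0015, 0, 0, 0], [255, 0, 0, 0, 0, 0, 0], [255, 0, 0, 0, 0, 0, 0]],
])

```text
clock: 20.45
position: [572.1, -260.8, 10.9]
ee_rot: [1.0, 0.013, 0.0, 0.0]
contact_force: [0.7, 0.5, -0.6]
gripper_width: 57.5
grasp_force: 64.2
```

Request:
servo_tool([
  [[0, 0, 0, 0, 0, 0, 0], [0, 0, 0, 0, 0, 0, 0], [0, 0, 0, 0, 0, 0, 0], [0, 0, 0, -0.01, 0, 0, 0], [0, 0, 0, -0.03, 0, 0, 0], [0, 0, 0, -0.035, 0, 0, 0], [0, 0, 0, -0.03, 0, 0, 0], [110, 0, 0, 0, 0, 0, 0], [110, 0, 0, 0, 0, 0, 0]],
])

```text
clock: 21.2
position: [573.5, -260.9, 119.3]
ee_rot: [1.0, 0.013, 0.003, 0.001]
contact_force: [-0.4, -0.2, -0.2]
gripper_width: 63.7
grasp_force: 0.0
```

Run:
```python
from h import *
go(540.5,-436.5,120,82.5)
```

```text
tcp [ 573.5 -260.9  119.3] w 63.7 F [-0.4 -0.2 -0.2] grip 0.0 t 21.2 j [-0.17  0.48 -0.13  0.   -0.95  1.77]
yaw 1.5 turn az(tool) -81.0 tilt 0.36
 delta after turn [-0.1784 -0.0098 -0.0018]
 delta now [-0.0377  0.1746 -0.0007] world [ -33.  -175.6    0.7]
```

Request:
servo_tool([
  [[110, -0.0075, 0.035, 0, 0, 0, 0], [110, -0.0075, 0.035, 0, 0, 0, 0], [110, -0.0075, 0.035, 0, 0, 0, 0], [110, -0.0075, 0.035, 0, 0, 0, 0], [110, -0.0075, 0.035, 0, 0, 0, 0], [110, 0, 0, 0, 0, 0, 7], [110, 0, 0, 0, 0, 0, 7], [110, 0, 0, 0, 0, 0, 7], [110, 0, 0, 0, 0, 0, 7], [110, 0, 0, 0, 0, 0, 7]],
])

```text
clock: 22.03
position: [538.2, -436.3, 114.2]
ee_rot: [0.957, -0.291, -0.002, -0.0]
contact_force: [-0.7, 0.7, -0.0]
gripper_width: 48.9
grasp_force: 0.0
```

Request:
servo_tool([
  [[110, 0, 0, 0, 0, 0, 7], [110, 0, 0, 0, 0, 0, 7], [110, 0, 0, 0, 0, 0, 7], [110, 0, 0, 0, 0, 0, 7], [110, 0, 0, 0, 0, 0, 7], [110, 0, 0, 0, 0, 0, 7], [110, 0, 0, 0, 0, 0, 7], [110, 0, 0, 0, 0, 0, 7], [110, 0, 0, 0, 0, 0, 1], [110, 0, 0, 0, 0, 0, 0]],
])

```text
clock: 22.87
position: [538.6, -436.2, 114.7]
ee_rot: [-0.705, 0.709, 0.001, -0.0]
contact_force: [0.9, 0.5, -0.5]
gripper_width: 48.0
grasp_force: 0.0
```

Run:
```python
from h import *
go(540.5,-436.5,5,82.5)
a=grab('top')['frame'];b=grab('side');b=b['frame']
cv2.imwrite('pics/p6.png',np.hstack([cv2.resize(a[130:220,230:350],(400,300),interpolation=2),cv2.resize(b[170:260,250:370],(400,300),interpolation=2)]))
```

```text
tcp [ 538.6 -436.2  114.7] w 48.0 F [ 0.9  0.5 -0.5] grip 0.0 t 22.8667 j [-0.45  0.59  0.05 -0.   -1.03  0.44]
yaw -90.4 turn az(tool) 7.1 tilt 0.13
 delta after turn [ 0.0002 -0.0021  0.1097]
 delta now [ 0.0004 -0.0021  0.1097] world [   1.9   -0.3 -109.7]
```

View pics/p6.png

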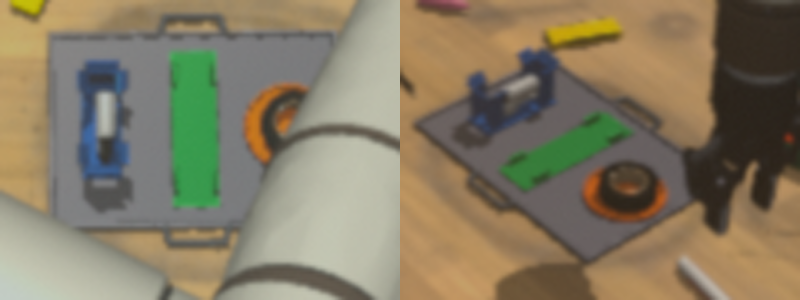

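The black tape lies flat inside the dish (side half (628,185)). Now the marker: turn 7° more and go down.

Request:
servo_tool([
  [[110, 0, 0, 0, 0, 0, 7], [110, 0, -0.002, 0.03, 0, 0, 0], [110, 0, 0, 0.03, 0, 0, 0], [110, 0, 0, 0.025, 0, 0, 0], [110, 0, 0, 0.015, 0, 0, 0], [110, 0, 0, 0.009, 0, 0, 0], [110, 0, 0, 0, 0, 0, 0], [255, 0, 0, 0, 0, 0, 0], [255, 0, 0, 0, 0, 0, 0], [255, 0, 0, 0, 0, 0, 0]],
])

```text
clock: 23.8
position: [542.1, -437.4, 8.7]
ee_rot: [-0.66, 0.751, -0.001, 0.0]
contact_force: [-2.1, 0.8, 6.3]
gripper_width: 13.2
grasp_force: 31.6
```

Request:
servo_tool([
  [[255, 0, 0, 0, 0, 0, 0], [255, 0, 0, 0, 0, 0, 0], [255, 0, 0, 0, 0, 0, 0]],
])

```text
clock: 24.05
position: [542.0, -437.4, 8.8]
ee_rot: [-0.66, 0.751, -0.001, 0.0]
contact_force: [-1.5, 0.4, 5.1]
gripper_width: 11.2
grasp_force: 54.0
```

Request:
servo_tool([
  [[255, 0, 0, -0.015, 0, 0, 0], [255, 0, 0, -0.02, 0, 0, 0], [255, 0, 0, -0.025, 0, 0, 0], [255, 0, 0, -0.025, 0, 0, 0], [255, 0, 0, -0.02, 0, 0, 0], [255, 0, 0, 0, 0, 0, 0], [255, 0, 0, 0, 0, 0, 0]],
])

```text
clock: 24.63
position: [541.9, -437.0, 113.4]
ee_rot: [-0.659, 0.752, -0.002, 0.001]
contact_force: [-0.4, -0.0, 0.8]
gripper_width: 11.7
grasp_force: 53.2
```

Run:
```python
from h import *
go(569,-172,110,1.5)
```

```text
tcp [ 541.9 -437.   113.4] w 11.7 F [-0.4 -0.   0.8] grip 53.2 t 24.6333 j [-0.45  0.59  0.05 -0.   -1.02  0.32]
yaw -97.5 turn az(tool) 81.0 tilt 0.2
 delta after turn [-0.034   0.2642  0.0024]
 delta now [-0.2663  0.0076  0.0032] world [ 27.1 265.   -3.4]
```

Request:
servo_tool([
  [[255, -0.0333, 0.001, 0, 0, 0, 0], [255, -0.0333, 0.001, 0, 0, 0, 0], [255, -0.0333, 0.001, 0, 0, 0, 0], [255, -0.0333, 0.001, 0, 0, 0, 0], [255, -0.0333, 0.001, 0, 0, 0, 0], [255, -0.0333, 0.001, 0, 0, 0, 0], [255, -0.0333, 0.001, 0, 0, 0, 0], [255, -0.0333, 0.001, 0, 0, 0, 0], [255, 0, 0, 0, 0, 0, 6.75], [255, 0, 0, 0, 0, 0, 6.75]],
])

```text
clock: 25.47
position: [567.2, -169.3, 110.3]
ee_rot: [-0.566, 0.825, 0.001, -0.001]
contact_force: [0.9, -0.5, -0.7]
gripper_width: 11.7
grasp_force: 53.2
```

Request:
servo_tool([
  [[255, 0, 0, 0, 0, 0, 6.75], [255, 0, 0, 0, 0, 0, 6.75], [255, 0, 0, 0, 0, 0, 6.75], [255, 0, 0, 0, 0, 0, 6.75], [255, 0, 0, 0, 0, 0, 6.75], [255, 0, 0, 0, 0, 0, 6.75], [255, 0, 0, 0, 0, 0, 6.75], [255, 0, 0, 0, 0, 0, 6.75], [255, 0, 0, 0, 0, 0, 6.75], [255, 0, 0, 0, 0, 0, 6.75]],
])

```text
clock: 26.3
position: [566.8, -171.4, 110.0]
ee_rot: [-0.01, 1.0, 0.0, -0.002]
contact_force: [-0.7, -0.4, 0.7]
gripper_width: 11.4
grasp_force: 53.2
```

Request:
servo_tool([
  [[255, 0, 0, 0.03, 0, 0, 0], [255, 0, 0, 0.02, 0, 0, 0], [255, 0, 0, 0, 0, 0, 0], [255, 0, 0, 0, 0, 0, 0]],
])

```text
clock: 26.63
position: [566.4, -171.6, 59.9]
ee_rot: [-0.013, 1.0, 0.0, -0.002]
contact_force: [-0.2, -0.7, 0.3]
gripper_width: 11.5
grasp_force: 53.3
```

Run:
```python
from h import *
go(569,-172,17,1.5)
a=grab('top')['frame'];b=grab('side');b=b['frame']
cv2.imwrite('pics/p7.png',np.hstack([cv2.resize(a[130:220,230:350],(400,300),interpolation=2),cv2.resize(b[150:240,250:370],(400,300),interpolation=2)]))
```

```text
tcp [ 566.4 -171.6   59.9] w 11.5 F [-0.2 -0.7  0.3] grip 53.3 t 26.6333 j [-0.02  0.5  -0.28 -0.   -0.79 -1.52]
yaw -178.5 turn az(tool) 0.0 tilt 0.28
 delta after turn [-0.0028 -0.0005  0.0429]
 delta now [-0.0028 -0.0005  0.0429] world [  2.6  -0.4 -42.9]
```

View pics/p7.png

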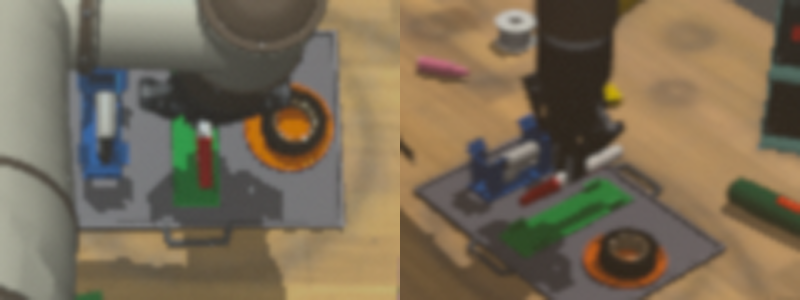

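The marker hangs along the rest, clear of magazine and dish. Lowering.

Request:
servo_tool([
  [[255, -0.001, 0, 0.012, 0, 0, 0], [255, 0, 0, 0.012, 0, 0, 0], [255, 0, 0, 0.009, 0, 0, 0], [255, 0, 0, 0.005, 0, 0, 0], [255, 0, 0, 0.003, 0, 0, 0], [255, 0, 0, 0, 0, 0, 0], [255, 0, 0, 0, 0, 0, 0]],
])

```text
clock: 27.32
position: [569.2, -171.7, 21.0]
ee_rot: [-0.013, 1.0, -0.0, 0.0]
contact_force: [-0.3, -0.6, -0.5]
gripper_width: 11.0
grasp_force: 53.3
```

Run:
```python
from h import *
go(569,-172,16.3,1.5)
```

```text
tcp [ 569.2 -171.7   21. ] w 11.0 F [-0.3 -0.6 -0.5] grip 53.3 t 27.3167 j [-0.02  0.56 -0.31  0.   -0.7  -1.52]
yaw -178.5 turn az(tool) 0.0 tilt 0.03
 delta after turn [ 0.0002 -0.0003  0.0047]
 delta now [ 0.0002 -0.0003  0.0047] world [-0.2 -0.3 -4.7]
```

Request:
servo_tool([
  [[255, 0, 0, 0.002, 0, 0, 0], [255, 0, 0, 0.002, 0, 0, 0], [255, 0, 0, 0.001, 0, 0, 0], [255, 0, 0, 0, 0, 0, 0], [255, 0, 0, 0, 0, 0, 0]],
])

```text
clock: 27.73
position: [569.0, -171.6, 15.9]
ee_rot: [-0.013, 1.0, -0.0, 0.0]
contact_force: [0.4, -0.4, -0.0]
gripper_width: 11.5
grasp_force: 53.3
```

Request:
servo_tool([
  [[165, 0, 0, 0, 0, 0, 0], [165, 0, 0, 0, 0, 0, 0], [165, 0, 0, 0, 0, 0, 0], [165, 0, 0, 0, 0, 0, 0], [165, 0, 0, -0.015, 0, 0, 0], [165, 0, 0, -0.03, 0, 0, 0], [165, 0, 0, -0.035, 0, 0, 0], [165, 0, 0, -0.035, 0, 0, 0], [165, 0, 0, -0.02, 0, 0, 0], [165, 0, 0, 0, 0, 0, 0]],
])

```text
clock: 28.57
position: [572.1, -172.2, 156.9]
ee_rot: [-0.014, 1.0, -0.001, 0.006]
contact_force: [0.3, -0.4, 0.0]
gripper_width: 30.1
grasp_force: 0.0
```

Request:
servo_tool([
  [[165, 0, 0.035, -0.01, 0, 0, 0], [165, 0, 0.035, -0.01, 0, 0, 0], [165, 0, 0.035, 0, 0, 0, 0], [165, 0, 0.035, 0, 0, 0, 0], [165, 0, 0.035, 0, 0, 0, 0], [165, 0, 0.035, 0, 0, 0, 0], [165, 0, 0.035, 0, 0, 0, 0], [165, 0, 0.035, 0, 0, 0, 0], [165, 0, 0.035, 0, 0, 0, 0], [165, 0, 0, 0, 0, 0, 0]],
])

```text
clock: 29.4
position: [560.4, 148.3, 170.2]
ee_rot: [-0.016, 1.0, 0.0, 0.0]
contact_force: [0.3, -0.2, -0.5]
gripper_width: 30.0
grasp_force: 0.0
```

```bash
python3 - <<'E'
from h import *
A=grab('top');B=grab('side');a=A['frame'];b=B['frame']
cv2.imwrite('pics/p8.png',np.hstack([cv2.resize(a[120:210,230:350],(400,300),interpolation=2),cv2.resize(b[160:250,250:370],(400,300),interpolation=2)]))
f=a.astype(int)
m=(f.min(2)>140)|((f[...,2]>110)&(f[...,1]<70)); k=np.zeros(m.shape,bool); k[135:200,278:300]=1; ys,xs=np.nonzero(m&k)
P=np.array([onz(A,x,y,15)[:2] for x,y in zip(xs,ys)]); print('marker x',P[:,0].min().round(1),P[:,0].max().round(1),'cen',P.mean(0).round(1))
print(arm.read_state()['position'])
E
python3 m.py 2>/dev/null | egrep 'beige|pen|rest'
```

```text
marker x 507.9 642.2 cen [ 578.8 -174. ]
[559.905729   144.48008533 169.97246986]
beige cen [442.4 337.9] axis deg 49.6 rect [445.4 339.2] [137.6 117.6] 21.6
```

View pics/p8.png

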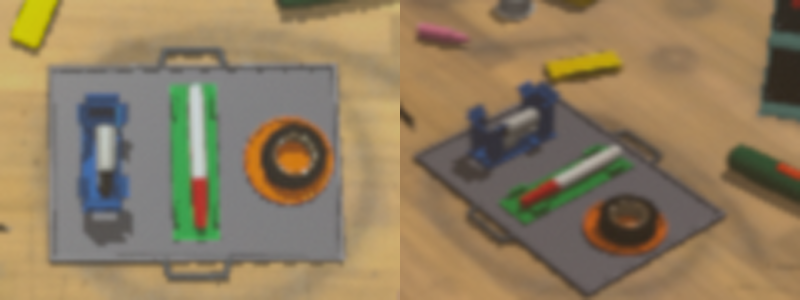

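The top half shows the marker between the uprights (about (200,157)), the tape within the dish ring (290,157) and the socket on the pin in the magazine (105,157). The arm never came near the beige roll or the pen. Handing in.

```bash
python3 -c "
from bench import ticket
print(ticket.job_done())"
```

```text
the job is handed in; nothing more can be done
None
```

I packed the kit tray and handed it in, but no verdict came back: the last pictures show the tape flat in the dish, the marker in the green rest and the socket connector on top of the pin connector in the magazine, and no move came near the beige roll or the black pen, though I didn't re-measure either at the end.

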